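# Balance the weighted lamp bar

## Task

Draw the black lamp bar out of the stock rack by its free end, lay it on the open bench clear of the rack and let go. A weight is hidden somewhere inside it: take it again, feel where it balances, and set it on the raised pad of the balance stand, along the stand's wall, so that it stays level on its own when let go. Then swing the keeper across over it as far as it goes, with the bar still balanced, and leave the other things on the bench where they are.

Things in the scene. Friction and masses are not known exactly. Their poses are not given: they have to be found in the camera images.
- lampbar: Lamp bar: straight black box section, bright steel band at each end, 200 mm long (its x), 34 wide (y), 30 high (z), ends alike, 0.6 to 0.7 kg. Origin: mid-length, on its underside. A weight is fixed unseen inside: the balance point lies up to 63 mm either way from the middle along x, and varies. It starts lying on the bench in the rack's middle slot, 50 to 65 mm of one end standing out.
- rack: Low plywood rack, fixed, 216 mm (its x) by 170 (y) by 60 high; cartons on top at the closed end (to 121 mm). Origin: centre of underside. Three slots along y open to its -y (face 85 mm from the origin). The middle one, centred on the origin, 60 wide, 48 high, holds the lamp bar, lying on the bench, to be drawn out along the rack's -y. Tubes in the outer slots stay there.
- stand: Balance stand, fixed. Origin: under the wall's centre, on the bench. Wall along its y: 22 mm thick, 96 long, top at height 64; midway on it a steel pad 22 (x) by 15 (y), top at 70. A bar along y on the pad stays level only with its balance point over the pad (within 7 mm); else its heavy side dips about 0.15 rad onto the wall's end. Base plate 12 thick, x -48 to 128, y -60 to 60.
- stand_pad (a point): Centre of the pad's top, 70 mm above the bench; its axes are those of the stand.
- keeper (a joint): Angle (rad) of the keeper, a flat blade turning on an upright post of the stand. 0: at its stop, pointing to the stand's -x across over the bar (tip 112 mm from the pivot, underside at height 105, 5 mm above a bar on the pad). Grows clockwise from above as it opens; at 1.57 it points to the stand's +y. Starts open, 1.45 to 1.85; end 1.9. Friction 0.12 N m; stays where left.
- keeper_peg (a point): Centre of the top of the keeper's grip peg: upright round black peg, 16 mm across, 40 mm tall above the keeper blade (top 155 mm, foot 115 mm above the bench), 62 mm from the pivot. It can be pinched from above or pushed.
- keeper_pivot (a point): Point on the keeper's turning axis, at the height of the keeper blade's middle, 110 mm above the bench; 95 mm along the stand's +x from the pad.
- globe_a: White glass globe shade, 110 mm across, 117 mm tall, standing on its neck. Bystander, to be left where it is. Origin: centre of its underside.
- globe_b: Second such globe shade. Bystander, to be left where it is. Origin: centre of its underside.
- tape_a: Paper tape roll, 64 mm across, 25 mm tall, lying flat. Bystander, to be left where it is. Origin: centre of its underside.
- tape_b: Larger tape roll, 80 mm across, 45 mm tall. Bystander, to be left where it is. Origin: centre of its underside.
- driver: Screwdriver lying on the bench. Bystander, to be left where it is. Origin: centre of its underside.
- jar: Small jar, 52 mm across, 55 mm tall. Bystander, to be left where it is. Origin: centre of its underside.
- carton: Small carton 75 x 55 x 50 mm. Bystander, to be left where it is. Origin: centre of its underside.
- foot: Round dark lamp foot, 110 mm across, 8 mm thick, with a brass stud 50 mm tall. Bystander, to be left where it is. Origin: centre of its underside.
Things that resemble listed ones, but are neither listed nor needed, are in the scene too. What is shaped like the stand but green is not meant.

How it is judged:
By the outcome, as a careful person would: the job done as asked, in the order asked, and still so for the second after the job is handed in, with the robot touching nothing.
It also fails if it takes over 64 s, if anything falls off the work surface, if the arm or the gripper's body presses on something with over 40 N, if the wrist force passes 120 N, or if a joint passes its speed limit or range.

## Robot

A 6-joint arm with a two-finger parallel gripper is mounted at the origin on the work surface. World frame = base frame: x ahead of the robot, y to its left, z up, the work surface at z = 0. Lengths are in mm, angles in rad, forces in N, time in s.
With the tool pointing down it reaches from about 275 to 1000 mm from the base axis. Payload 8.4 kg.
Tool frame: the origin (TCP) lies on the centre line of the jaws, within the pads' length; the fingertips stand 17 mm ahead of it and the grasp point (between the pads) lies 2 mm behind it; z points along the fingers, y is the line along which they close (so a half turn about z gives the same grasp; the last joint's range is limited). The gripper opens to 85 mm and grips with 20 to 120 N. Pads are 22 mm wide; open, the fingers measure 114 mm over their backs; the gripper's body (76 mm by 85 mm) begins 54 mm behind the grasp point. The pads swing forward as they close: fully open they stand 13 mm farther back than shut.
Start: joints at [-1.248, 0.353, 1.633, -0, 1.155, -0.002], TCP at [199.448, -592.325, 248.281] pointing down, gripper open.
Joint ranges: [-2.63, 2.63], [-0.92, 2.1], [0.06, 2.66], [-1.3, 4.44], [0, 2.69], [-3.02, 3.02]. Speed limits (rad/s): [2.22, 2.22, 2.79, 3.14, 3.14, 3.14].

## Interface

Orientations are given as [roll, pitch, yaw] about the fixed x, y, z axes, in that order (R = Rz(yaw) Ry(pitch) Rx(roll)).
In Python, from rig import r, eyes gives the robot as it stands. The module is installed in compiled form; this text tells all that it offers.
- The arm moves only by the shell command python3 -m inch 'ROWS' [FORCE]. ROWS is JSON, a list of rows, each a list of 7 numbers: the shift along the tool's x, y, z in m, then the turn, a rotation vector about the tool's x, y, z in degrees, then the closure, from -1 (fully open) to 1 (shut). In form: [[x, y, z, rx, ry, rz, gripper], ...]. A call has 1 to 8 rows; each row shifts and turns the commanded pose from where the row before left it, along the tool's axes as they then stand; what a row does not reach is not made up. A row lasts 1/10 s, in which the tool goes at most 50 mm and 8.59 degrees, less where a joint would pass 70% of its speed; a pose out of reach is approached as far as the arm can. A call with a gripper value outside its range is refused whole. The fingers move at their own pace and stop on an object; FORCE is the grip in N (left out, the last holds). Time passes only in rows, so rows that do not move let the fingers close. It gives the time, the measured TCP pose, the force, the opening and the grip force at its end, in the units of the state.
- r.sense(): the state, without advancing time (a new reading comes with each control period).
- eyes.grab_frame(name): name is "side" or "top" or "wrist"; returns a dict with "img" (420x560x3 uint8, blue, green, red), "fx", "fy", "cx", "cy" (pixels), "D" ([k1, k2, p1, p2, k3] as OpenCV has them; the pictures are not rectified), "R" (3x3) and "t" (3): a world point X has camera coordinates R X + t; the wrist camera has in their place "hand_eye" (4x4, takes a point from camera to tool coordinates, whose origin is the TCP and whose axes are the flange's). Camera axes: x right, y down, z forward; pixel columns grow to the right and rows downward; lengths in mm; the calibration is good to about 2 mm. A picture is of the moment at which its call begins: read the wrist's pose just before it. There is no depth.
- r.sign_off(): hands the job in; it is judged then, once.
The state is a dict: "clock": time; "qpos": joint angles; "qvel": joint speeds; "joint_efforts": joint torques, N m; "eef_pos": TCP position; "tcp_rot": TCP orientation; "contact_force": force on the tool from outside, world axes, zero at the start; "wrist_torque": the same for the moment, N m; "opening": opening from 0.0 (shut) to 1.0 (fully open); "grasp_force": force on a finger pad.
Only numpy, scipy, OpenCV 4.12 (cv2) and the standard library are available. Lean on these libraries where they do the work, as an engineer would, in place of code of your own. Each camera call takes 0.05 s, during which the arm holds its last target. There are 200 camera calls.

## Working session

There is one attempt and no reset: what is moved stays moved. The work goes in short steps, Python scripts to look and compute and a shell command to move; the robot and the scene stay as the last step left them, time stands still between calls to the robot, and variables do not carry over. Pictures are saved under pics/ and viewed, at most 10 in all, crops included, and the job is handed in when it is done.

```bash
mkdir -p pics; ls; python3 - <<'E'
from rig import r,eyes
import cv2,numpy as np,pickle
s=r.sense();print({k:np.round(v,3).tolist() for k,v in s.items()})
d={}
for n in("side","top"):
    f=eyes.grab_frame(n);d[n]=f;cv2.imwrite(f"pics/{n}0.png",f["img"])
    print(n,{k:np.round(v,3).tolist() for k,v in f.items() if k!="img"})
pickle.dump(d,open("f0.pkl","wb"))
E
```

```text
pics
{'clock': 0.0, 'qpos': [-1.248, 0.354, 1.634, -0.0, 1.155, -0.002], 'qvel': [-0.001, 0.001, 0.0, -0.0, -0.0, -0.001], 'joint_efforts': [-0.001, -60.524, -34.207, -0.0, 0.009, -0.0], 'eef_pos': [199.281, -591.897, 247.554], 'tcp_rot': [-3.14, 0.0, 0.325], 'contact_force': [0.043, -0.25, -0.606], 'wrist_torque': [0.002, 0.004, -0.043], 'grasp_force': 0.0, 'opening': 0.999}
side {'fx': 483.177, 'fy': 483.177, 'cx': 277.917, 'cy': 210.9, 'D': [-0.145, 0.0, 0.0, 0.0, 0.0], 'R': [[-0.812, -0.583, -0.004], [-0.313, 0.441, -0.841], [0.492, -0.682, -0.541]], 't': [442.169, 284.315, 988.579]}
top {'fx': 527.128, 'fy': 527.128, 'cx': 279.367, 'cy': 205.317, 'D': [-0.032, 0.0, 0.0, 0.0, 0.0], 'R': [[-0.019, -1.0, -0.009], [-0.998, 0.019, -0.058], [0.058, 0.008, -0.998]], 't': [-5.027, 544.84, 1315.945]}
```

View pics/top0.png

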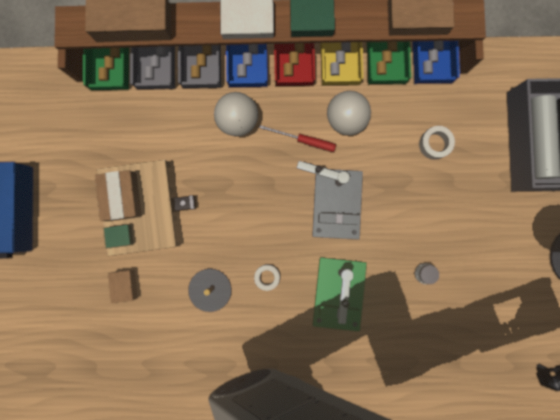

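View pics/side0.png

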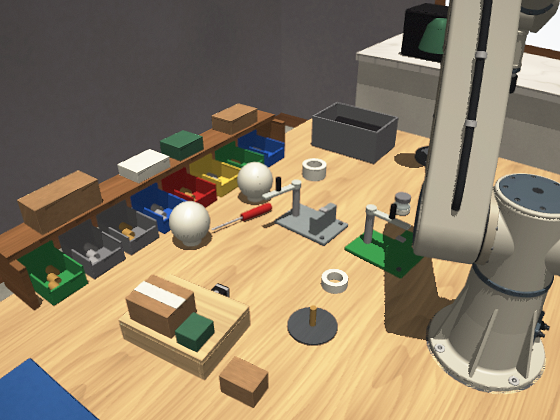

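The top view shows the rack at about (140,207). The black bar end stands out of it to the right at (185,203). The grey stand is at (338,204), with its keeper post at (343,177) and blade tip at (300,166). The lookalikes:
- Stand: grey at (338,204) or green at (340,293). I choose the grey one.
- Bar: the black end at (185,203) in the middle slot. The tubes in the outer slots and the black bits at (550,375) are not it.

I'll check both choices in one close crop.

```bash
cat > h.py <<'E'
import cv2,numpy as np
def KD(f): return np.array([[f["fx"],0,f["cx"]],[0,f["fy"],f["cy"]],[0,0,1.]]),np.array(f["D"],float)
def RT(f,s=None):
    if "R" in f: return np.array(f["R"]),np.array(f["t"],float)
    from scipy.spatial.transform import Rotation as Ro
    T=np.eye(4);T[:3,:3]=Ro.from_euler("xyz",s["tcp_rot"]).as_matrix();T[:3,3]=s["eef_pos"]
    M=np.linalg.inv(T@np.array(f["hand_eye"]));return M[:3,:3],M[:3,3]
def w(f,px,z,s=None):
    "pixels -> world on plane z"
    K,D=KD(f);R,t=RT(f,s)
    u=cv2.undistortPoints(np.array(px,float).reshape(-1,1,2),K,D).reshape(-1,2)
    d=np.c_[u,np.ones(len(u))]@R; c=-R.T@t
    return c+d*((z-c[2])/d[:,2])[:,None]
def p(f,X,s=None):
    K,D=KD(f);R,t=RT(f,s)
    return cv2.projectPoints(np.array(X,float).reshape(-1,1,3),cv2.Rodrigues(R)[0],t,K,D)[0].reshape(-1,2)
E
python3 - <<'E'
import pickle,cv2,numpy as np
from h import *
d=pickle.load(open("f0.pkl","rb"));f=d["top"];im=f["img"]
a=cv2.resize(im[150:262,90:216],None,fx=4.6,fy=4.6,interpolation=cv2.INTER_CUBIC)[:500,:396*0+580]
a=cv2.resize(im[155:260,95:207],(448,420),interpolation=cv2.INTER_CUBIC)
b=cv2.resize(im[155:260,290:377],(348,420),interpolation=cv2.INTER_CUBIC)
cv2.imwrite("pics/crop1.png",np.hstack([a,b]))
E
```

```text
(no output)
```

View pics/crop1.png

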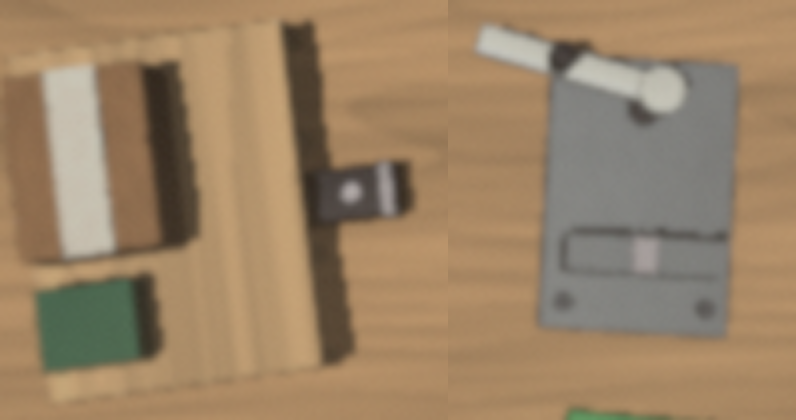

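The left crop shows the black bar end with its steel band at crop (385,187), in the rack's middle slot. The right crop shows the grey stand, with the pad at (645,255), the post at (660,90) and the peg at about (568,55). Both choices hold.

```bash
python3 - <<'E'
import pickle,cv2,numpy as np
from h import *
np.set_printoptions(precision=1,suppress=True)
d=pickle.load(open("f0.pkl","rb"));f=d["top"]
A=lambda x,y:(95+x/4,155+y/4)
B=lambda x,y:(290+(x-448)/4,155+y/4)
print("bar top pts",w(f,[A(318,172),A(392,163),A(397,214),A(318,222)],30))
print("rack face edge z60",w(f,[A(282,24),A(322,363)],60), "back", w(f,[A(50,400)],60))
print("plate",w(f,[B(558,62),B(738,65),B(728,337),B(540,325)],12))
print("pad",w(f,[B(645,255)],70),"post",w(f,[B(662,90)],125),"tip",w(f,[B(480,38)],115))
im=f["img"];hsv=cv2.cvtColor(im,cv2.COLOR_BGR2HSV)
m=((hsv[...,1]<60)&(im.max(2)>60)).astype(np.uint8)
m[:, :300]=0;m[:, 375:]=0;m[:175]=0;m[250:]=0
c=max(cv2.findContours(m,0,2)[0],key=cv2.contourArea);q=cv2.approxPolyDP(c,6,True)[:,0];print(q.tolist(),w(f,q,12))
r_=cv2.minAreaRect(c);print(r_,w(f,cv2.boxPoints(r_),12))
print("other things", w(f,[(236,114),(349,113),(438,142),(267,278),(210,290),(120,287),(427,273)],0))
E
```

```text
bar top pts [[567.2 247.4  30. ]
 [572.  200.8  30. ]
 [539.9 197.9  30. ]
 [535.8 247.6  30. ]]
rack face edge z60 [[656.8 262.9  60. ]
 [448.1 239.6  60. ]] back [[428.4 406.9  60. ]]
plate [[ 631.7 -113.8   12. ]
 [ 627.6 -228.1   12. ]
 [ 455.3 -217.    12. ]
 [ 465.1  -98.7   12. ]]
pad [[ 506.2 -159.9   70. ]] post [[ 600.2 -166.5  125. ]] tip [[634.  -61.6 115. ]]
[[316, 175], [313, 236], [358, 238], [362, 175]] [[ 620.3 -109.7   12. ]
 [ 465.7  -98.7   12. ]
 [ 458.5 -212.1   12. ]
 [ 618.  -226.6   12. ]]
((337.0386657714844, 205.7269287109375), (46.89142608642578, 63.87021255493164), 2.8624050617218018) [[ 464.6  -96.2   12. ]
 [ 626.3 -107.9   12. ]
 [ 618.  -226.7   12. ]
 [ 456.5 -214.2   12. ]]
other things [[ 784.4   92.7    0. ]
 [ 781.  -199.4    0. ]
 [ 701.1 -426.7    0. ]
 [ 361.4   19.7    0. ]
 [ 333.6  165.     0. ]
 [ 344.7  395.1    0. ]
 [ 366.3 -386.7    0. ]]
```

```bash
python3 -m inch '[[0.033,-0.036,0,0,0,-8.5,-1],[0.038,-0.031,0,0,0,-8.5,-1],[0.042,-0.025,0,0,0,-8.5,-1],[0.045,-0.019,0,0,0,-8.5,-1],[0.047,-0.012,0,0,0,-8.5,-1],[0.049,-0.005,0,0,0,-8.5,-1],[0.049,0.003,0,0,0,-8.5,-1],[0.048,0.010,0,0,0,-8.5,-1]]'
```

```text
clock: 0.9
eef_pos: [355.6, -231.4, 248.2]
tcp_rot: [3.142, -0.0, 1.517]
contact_force: [1.2, -0.4, 0.2]
opening: 1.003
grasp_force: 0.0
```

```bash
python3 -m inch '[[0.025,0.035,0,0,0,-2,-1],[0.025,0.035,0,0,0,-2,-1],[0.025,0.035,0,0,0,-2,-1],[0.025,0.035,0,0,0,-2,-1],[0,0,0,0,0,-1.5,-1],[0,0,0,0,0,0,-1]]'; python3 - <<'E'
from rig import r,eyes
import cv2,numpy as np,pickle
s=r.sense();f=eyes.grab_frame("wrist");pickle.dump((s,f),open("w1.pkl","wb"));cv2.imwrite("pics/w1.png",f["img"]);print(s["eef_pos"],s["tcp_rot"],f["fx"],np.round(f["hand_eye"],2))
E
```

```text
clock: 1.5
eef_pos: [496.0, -133.6, 247.7]
tcp_rot: [-3.14, -0.0, 1.68]
contact_force: [-0.0, -0.7, 0.1]
opening: 1.0
grasp_force: 0.0
[ 496.02341775 -133.57390854  247.69599126] [-3.14015946e+00 -3.05899789e-04  1.67998978e+00] 319.16501639164295 [[  -0.     -0.95   -0.33   83.92]
 [   1.     -0.     -0.     -0.31]
 [  -0.     -0.33    0.95 -125.81]
 [   0.      0.      0.      1.  ]]
```

View pics/w1.png

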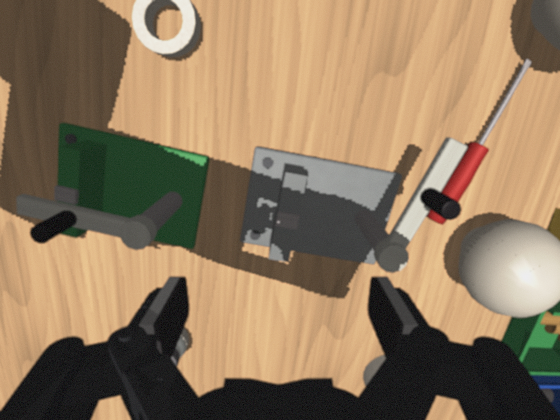

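The wrist picture shows the grey stand with plate corners near (257,147), (397,173), (375,262) and (243,246). The wall is at about x=285, the keeper post at (392,252), and the peg top at (432,203).

```bash
python3 - <<'E'
import pickle,cv2,numpy as np
from h import *
np.set_printoptions(precision=1,suppress=True)
s,f=pickle.load(open("w1.pkl","rb"))
c=w(f,[(257,147),(397,173),(375,262),(243,246)],12,s);print("plate",c)
q=c[:,:2];print("len",[np.linalg.norm(q[i]-q[(i+1)%4]) for i in range(4)])
for a,b in((0,1),(3,2)): print("yaw x",np.degrees(np.arctan2(*(q[b]-q[a])[::-1])))
print("post",w(f,[(392,252)],125,s),"peg",w(f,[(432,201)],155,s))
im=f["img"];cv2.imwrite("pics/w1c.png",cv2.convertScaleAbs(cv2.resize(im[135:275,230:410],(792,616)[:2],interpolation=cv2.INTER_CUBIC)[:600],alpha=1.8,beta=10))
E
```

```text
plate [[ 467.8  -98.2   12. ]
 [ 631.4 -109.6   12. ]
 [ 629.7 -225.4   12. ]
 [ 461.2 -221.2   12. ]]
len [np.float64(163.91960874159489), np.float64(115.7776263117875), np.float64(168.51230147640672), np.float64(123.21459264938969)]
yaw x -4.001934665167012
yaw x -1.4177709370066542
post [[ 597.8 -159.6  125. ]] peg [[ 604.5 -103.3  155. ]]
```

View pics/w1c.png

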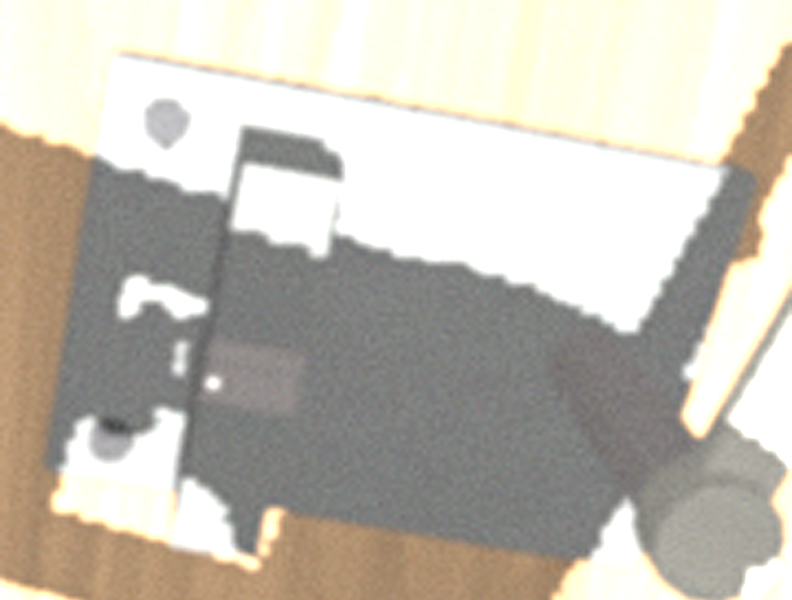

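The enhanced crop shows the pad centre at crop (254,378), the plate's far edge from (118,55) to (755,175), and the post top at (712,540).

```bash
python3 - <<'E'
import pickle,cv2,numpy as np
from h import *
np.set_printoptions(precision=1,suppress=True)
s,f=pickle.load(open("w1.pkl","rb"))
P=lambda *l:[(230+x/4.4,135+y/4.4) for x,y in l]
ya=lambda a,b:np.degrees(np.arctan2(b[1]-a[1],b[0]-a[0]))
c=w(f,P((118,55),(755,175),(45,470)),12,s);print(c,ya(c[0],c[1]),ya(c[2],c[0])-90)
c=w(f,P((210,342),(303,353),(297,415),(203,403)),70,s);print("pad",c,c.mean(0),ya(c[0],c[1]),ya(c[3],c[2]))
c=w(f,P((240,165),(340,180),(180,485)),64,s);print("wall",c,ya(c[2],c[0])-90)
print("post",w(f,P((712,540)),125,s),w(f,P((712,540)),115,s))
t=pickle.load(open("f0.pkl","rb"))["top"]
print(p(t,[[506,-158,70]]))
E
```

```text
[[ 467.7  -98.8   12. ]
 [ 637.2 -111.1   12. ]
 [ 457.4 -215.9   12. ]] -4.1463903673949964 -5.0272953279403225
pad [[ 497.4 -153.3   70. ]
 [ 518.8 -153.7   70. ]
 [ 519.4 -169.    70. ]
 [ 497.4 -168.4   70. ]] [ 508.3 -161.1   70. ] -0.8504218365656891 -1.5326873316024499
wall [[ 499.7 -113.1   64. ]
 [ 522.4 -114.    64. ]
 [ 494.3 -192.5   64. ]] -3.8691337537872244
post [[ 598.9 -165.   125. ]] [[ 603.4 -169.6  115. ]]
[[338.5 218.8]]
```

```bash
python3 -m inch '[[0.046,0.015,0.01,0,0,0,-1],[0.046,0.015,0.01,0,0,0,-1],[0.046,0.015,0.01,0,0,0,-1],[0.046,0.015,0.01,0,0,0,-1],[0.046,0.015,0.01,0,0,0,-1],[0.046,0.015,0.01,0,0,0,-1],[0,0,0,0,0,0,-1],[0,0,0,0,0,0,-1]]'; python3 - <<'E'
from rig import r,eyes
import cv2,numpy as np,pickle
from h import *
np.set_printoptions(precision=1,suppress=True)
s=r.sense();f=eyes.grab_frame("wrist");pickle.dump((s,f),open("w2.pkl","wb"));cv2.imwrite("pics/w2.png",f["img"]);print(s["eef_pos"],s["tcp_rot"],s["contact_force"],s["wrist_torque"])
print(p(f,[[556,197,30],[551,248,30]],s))
E
```

```text
clock: 2.35
eef_pos: [555.4, 149.2, 187.8]
tcp_rot: [-3.14, 0.001, 1.678]
contact_force: [0.5, -1.1, -0.2]
opening: 0.999
grasp_force: 0.0
[555.4 149.2 187.8] [-3.1  0.   1.7] [ 0.5 -1.1 -0.2] [ 0. -0.  0.]
[[285.  147.5]
 [286.   85.7]]
```

View pics/w2.png

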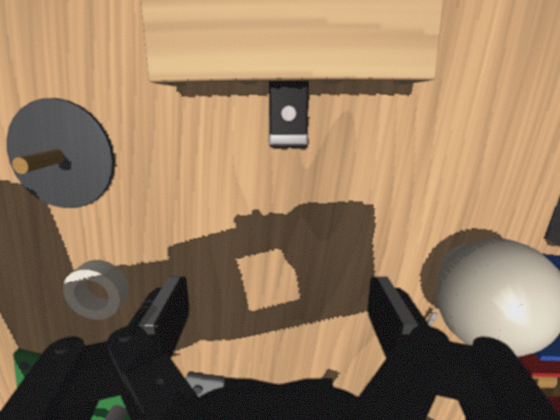

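The wrist picture shows the bar end standing out of the rack's middle slot. Its band is at (289,140), its sides are at columns 270 and 308, and the rack face edge is at row 80.

```bash
python3 - <<'E'
import pickle,numpy as np
from h import *
np.set_printoptions(precision=1,suppress=True)
s,f=pickle.load(open("w2.pkl","rb"))
c=w(f,[(270,137),(308,137),(270,90),(308,90)],30,s);print(c)
e=(c[0]+c[1])/2;b=(c[2]+c[3])/2;print("end",e,"dir",np.degrees(np.arctan2(*(b-e)[1::-1])))
print("rack edge",w(f,[(150,82),(434,79)],60,s))
g=e+24*np.array([-.109,.994,0]);g[2]=22;d=g-s["eef_pos"];y=s["tcp_rot"][2]
print(g,"tool",d[0]*np.cos(y)+d[1]*np.sin(y),d[0]*np.sin(y)-d[1]*np.cos(y),-d[2])
E
```

```text
[[542.  204.6  30. ]
 [574.9 208.2  30. ]
 [538.1 243.2  30. ]
 [569.7 246.6  30. ]]
end [558.4 206.4  30. ] dir 96.69425971902275
rack edge [[448.8 239.   60. ]
 [660.4 264.3  60. ]]
[555.8 230.3  22. ] tool 80.56117945124265 9.029892416159518 165.8471203945798
```

```bash
python3 -m inch '[[0.037,0.0045,0.03,0,0,0,-1],[0.037,0.0045,0.04,0,0,0,-1],[0,0,0.04,0,0,0,-1],[0,0,0.034,0,0,0,-1],[0,0,0.02,0,0,0,-1],[0,0,0,0,0,0,-1],[0,0,0,0,0,0,1],[0,0,0,0,0,0,1]]' 100; python3 -m inch '[[0,0,0,0,0,0,1],[0,0,0,0,0,0,1],[0,0,0,0,0,0,1],[0,0,0,0,0,0,1],[0,0,0,0,0,0,1]]'
```

```text
clock: 3.2
eef_pos: [558.4, 220.5, 29.5]
tcp_rot: [3.139, -0.001, 1.676]
contact_force: [-0.0, 0.2, 0.4]
opening: 0.692
grasp_force: 0.0
clock: 3.7
eef_pos: [558.1, 221.1, 29.6]
tcp_rot: [3.14, -0.0, 1.678]
contact_force: [-2.9, -3.1, 11.5]
opening: 0.367
grasp_force: 100.4
```

```bash
python3 -m inch '[[-0.01,0,-0.001,0,0,0,1],[-0.025,0,-0.0005,0,0,0,1],[-0.028,0,0,0,0,0,1],[-0.028,0,0,0,0,0,1],[-0.028,0,0,0,0,0,1],[-0.028,0,0,0,0,0,1],[-0.028,0,0,0,0,0,1],[-0.015,0,0,0,0,0,1]]';  python3 -m inch '[[-0.015,0,0,0,0,0,1],[0,0,0,0,0,0,1]]'
```

```text
clock: 4.5
eef_pos: [577.6, 30.4, 29.6]
tcp_rot: [3.141, -0.0, 1.676]
contact_force: [-0.9, 3.5, 1.2]
opening: 0.372
grasp_force: 99.7
clock: 4.7
eef_pos: [579.5, 15.4, 29.6]
tcp_rot: [3.141, 0.001, 1.677]
contact_force: [-0.7, -5.0, 3.0]
opening: 0.371
grasp_force: 100.0
```

```bash
python3 -m inch '[[0,0,0,0,0,0,-1],[0,0,0,0,0,0,-1],[0,0,0,0,0,0,-1],[0,0,0,0,0,0,-1],[0,0,0,0,0,0,-1],[0,0,-0.03,0,0,0,-1],[0,0,-0.03,0,0,0,-1],[0.04,0,-0.02,0,0,0,-1]]'; python3 -m inch '[[0.04,0,0,0,0,0,-1],[0,0,0,0,0,0,-1],[0,0,0,0,0,0,-1],[0,0,0,0,0,0,-1]]'
python3 - <<'E'
from rig import r,eyes
import cv2,numpy as np,pickle
from h import *
np.set_printoptions(precision=2,suppress=True)
s=r.sense();f=eyes.grab_frame("top");pickle.dump((s,f),open("t3.pkl","wb"));cv2.imwrite("pics/t3.png",cv2.resize(f["img"][130:260,160:360],(800,520)));print(s["eef_pos"],s["tcp_rot"],s["contact_force"],s["wrist_torque"])
E
```

```text
clock: 5.5
eef_pos: [576.0, 54.8, 111.0]
tcp_rot: [3.14, 0.001, 1.674]
contact_force: [0.8, 0.4, 0.6]
opening: 1.003
grasp_force: 0.0
clock: 5.9
eef_pos: [570.3, 96.3, 108.9]
tcp_rot: [-3.141, 0.0, 1.678]
contact_force: [0.5, -0.4, -0.1]
opening: 0.997
grasp_force: 0.0
[570.27  96.33 108.9 ] [-3.14  0.    1.68] [ 0.52 -0.4  -0.07] [0.03 0.04 0.06]
```

View pics/t3.png

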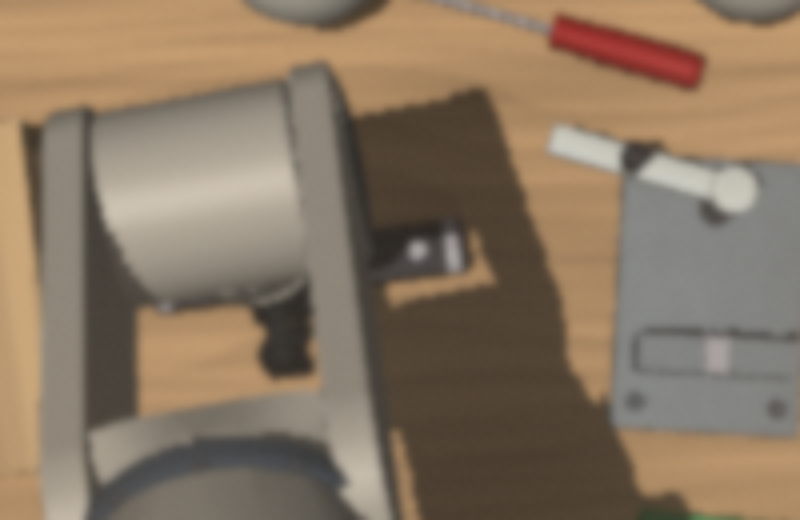

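The picture shows the bar lying free on the bench, with its steel end at crop (455,248) and the gripper over its middle.

```bash
python3 -m inch '[[0,0,0.03,0,0,0,-1],[0,0,0.03,0,0,0,-1],[0,0,0.02,0,0,0,-1],[0,0,0.003,0,0,0,-1],[0,0,0,0,0,0,1],[0,0,0,0,0,0,1],[0,0,0,0,0,0,1],[0,0,0,0,0,0,1]]' 110; python3 -m inch '[[0,0,0,0,0,0,1],[0,0,0,0,0,0,1],[0,0,0,0,0,0,1],[0,0,-0.01,0,0,0,1],[0,0,-0.02,0,0,0,1],[0,0,-0.02,0,0,0,1],[0,0,0,0,0,0,1],[0,0,0,0,0,0,1]]';python3 - <<'E'
from rig import r
import numpy as np
s=r.sense();print(s["eef_pos"],s["tcp_rot"],s["contact_force"],s["wrist_torque"])
E
python3 -m inch '[[0,0,0,0,0,0,1]]'
python3 - <<'E'
from rig import r
import numpy as np
s=r.sense();print(s["eef_pos"],s["tcp_rot"],s["contact_force"],s["wrist_torque"])
E
```

```text
clock: 6.75
eef_pos: [571.2, 96.8, 27.8]
tcp_rot: [3.14, 0.0, 1.678]
contact_force: [-3.1, -1.0, 4.3]
opening: 0.374
grasp_force: 109.8
clock: 7.55
eef_pos: [570.4, 96.8, 76.4]
tcp_rot: [3.141, 0.0, 1.678]
contact_force: [-1.4, -0.6, -6.8]
opening: 0.369
grasp_force: 110.2
[570.42983348  96.75414109  76.36683607] [3.14094300e+00 1.81746345e-05 1.67752357e+00] [-1.44306934 -0.63429375 -6.77151228] [-0.21552598  0.04056711 -0.05406787]
clock: 7.65
eef_pos: [569.6, 96.6, 75.3]
tcp_rot: [-3.14, 0.0, 1.678]
contact_force: [0.1, -0.2, -7.0]
opening: 0.367
grasp_force: 110.2
[569.60785438  96.63705241  75.27576365] [-3.13994250e+00  1.21551207e-04  1.67750394e+00] [ 0.0509613  -0.2339548  -7.00351806] [-0.21715185  0.05631803  0.01478833]
```

```bash
cat > avg.py <<'E'
from rig import r,eyes
import numpy as np
M=[];F=[]
for i in range(12):
    s=r.sense();M.append(s["wrist_torque"]);F.append(s["contact_force"]);eyes.grab_frame("wrist")
M=np.array(M);F=np.array(F);m=M.mean(0);y=s["tcp_rot"][2]
print(s["clock"],np.round(s["eef_pos"],1),np.round(s["tcp_rot"],4),"F",F.mean(0).round(2),"M",m.round(4),"sd",M.std(0).round(4))
print("offset along tool x mm (F=6.5):",1000*(m[0]*np.sin(y)-m[1]*np.cos(y))/-6.5)
E
python3 avg.py
python3 -m inch '[[0,0,0.02,0,0,0,1],[0,0,0.018,0,0,0,1],[0,0,0.006,0,0,0,1],[0,0,0.002,0,0,0,1],[0,0,0,0,0,0,-1],[0,0,0,0,0,0,-1],[0,0,0,0,0,0,-1],[0,0,0,0,0,0,-1]]'; python3 avg.py
```

```text
8.2 [570.5  96.8  76.1] [-3.1415 -0.      1.6774] F [-0.09 -0.17 -6.25] M [-0.2342 -0.0192  0.0009] sd [0.0322 0.0342 0.0211]
offset along tool x mm (F=6.5): 36.13695818529445
clock: 9.05
eef_pos: [571.2, 96.9, 31.1]
tcp_rot: [3.14, -0.0, 1.677]
contact_force: [0.6, -0.6, 0.3]
opening: 0.998
grasp_force: 0.0
9.6 [570.5  96.7  30.1] [-3.1415 -0.      1.6774] F [-0.05 -0.18 -0.21] M [ 0.0049 -0.0052 -0.0077] sd [0.0241 0.0249 0.0257]
offset along tool x mm (F=6.5): -0.65918528220476
```

```bash
python3 -m inch '[[0.02,0,0.002,0,0,0,-1],[0.017,0,0.002,0,0,0,-1],[0,0,0,0,0,0,-1],[0,0,0,0,0,0,1],[0,0,0,0,0,0,1],[0,0,0,0,0,0,1],[0,0,0,0,0,0,1],[0,0,0,0,0,0,1]]'; python3 -m inch '[[0,0,0,0,0,0,1],[0,0,0,0,0,0,1],[0,0,-0.02,0,0,0,1],[0,0,-0.03,0,0,0,1],[0,0,-0.03,0,0,0,1],[0,0,-0.03,0,0,0,1],[0,0,0,0,0,0,1],[0,0,0,0,0,0,1]]'; python3 avg.py; sed -i 's/range(12)/range(24)/' avg.py; python3 avg.py
```

```text
clock: 10.45
eef_pos: [566.6, 133.2, 26.7]
tcp_rot: [-3.142, 0.0, 1.677]
contact_force: [-2.0, -0.5, 5.9]
opening: 0.371
grasp_force: 110.9
clock: 11.25
eef_pos: [566.1, 133.2, 135.6]
tcp_rot: [-3.141, 0.0, 1.677]
contact_force: [-0.3, -0.6, -7.2]
opening: 0.373
grasp_force: 111.2
11.8 [566.5 133.6 136. ] [-3.1412  0.      1.6775] F [-0.06 -0.03 -6.38] M [ 0.0077  0.0025 -0.0031] sd [0.0265 0.0371 0.0312]
offset along tool x mm (F=6.5): -1.225179136318714
13.0 [566.6 133.6 136.2] [ 3.1416 -0.      1.6774] F [-0.08 -0.1  -6.34] M [-0.0056 -0.0025  0.0061] sd [0.0323 0.0311 0.0306]
offset along tool x mm (F=6.5): 0.895325838252229
```

```bash
python3 -m inch '[[0.003,-0.03,0,0,0,5.1,1],[0.003,-0.03,0,0,0,5.1,1],[-0.045,0,0,0,0,0,1],[-0.045,0,0,0,0,0,1],[-0.045,0,0,0,0,0,1],[-0.045,0,0,0,0,0,1],[-0.045,0,0,0,0,0,1],[-0.045,0,0,0,0,0,1]]'; python3 -m inch '[[0,0,0,0,0,0,1],[0,0,0,0,0,0,1],[0,0,0,0,0,0,1]]'
python3 - <<'E'
from rig import r
import numpy as np
s=r.sense();d=np.array([507.5,-161.0,97])-s["eef_pos"];y=s["tcp_rot"][2]
print(s["eef_pos"],s["tcp_rot"],"tool",d[0]*np.cos(y)+d[1]*np.sin(y),d[0]*np.sin(y)-d[1]*np.cos(y),-d[2])
E
```

```text
clock: 13.85
eef_pos: [486.9, -135.3, 136.5]
tcp_rot: [3.141, 0.0, 1.5]
contact_force: [1.3, 0.8, -6.1]
opening: 0.372
grasp_force: 111.8
clock: 14.15
eef_pos: [487.0, -132.9, 136.2]
tcp_rot: [-3.141, -0.0, 1.499]
contact_force: [-0.0, 0.3, -6.2]
opening: 0.371
grasp_force: 111.8
[ 487.01211992 -132.94059637  136.19477193] [-3.14139432e+00 -3.38832837e-04  1.49940201e+00] tool -26.526446602099597 22.437267946490202 39.19477193230429
```

```bash
python3 -m inch '[[-0.0135,0.0115,0,0,0,0,1],[-0.013,0.011,0.01,0,0,0,1],[0,0,0.012,0,0,0,1],[0,0,0.008,0,0,0,1],[0,0,0.002,0,0,0,1],[0,0,0,0,0,0,1],[0,0,0,0,0,0,1]]'; python3 - <<'E'
from rig import r,eyes
import cv2,numpy as np,pickle
s=r.sense();print(s["eef_pos"],s["contact_force"])
a=eyes.grab_frame("side");b=eyes.grab_frame("top");pickle.dump((s,a,b),open("p4.pkl","wb"))
cv2.imwrite("pics/p4.png",np.hstack([cv2.resize(a["img"][150:260,250:360],(440,440),interpolation=2),cv2.resize(b["img"][140:250,285:375],(360,440),interpolation=2)]))
E
```

```text
clock: 14.85
eef_pos: [507.7, -161.2, 104.4]
tcp_rot: [3.141, -0.0, 1.5]
contact_force: [0.7, -0.4, -6.3]
opening: 0.37
grasp_force: 111.8
[ 507.6818511  -161.19020841  104.43925663] [ 0.69022601 -0.44072632 -6.28541424]
```

View pics/p4.png

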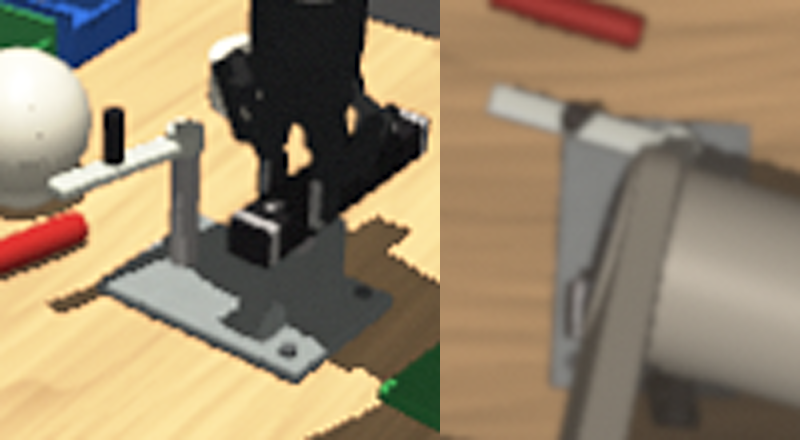

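The side view shows the bar held level over the wall, with the gripper over the pad. The keeper at (115,165) is open and clear of it.

```bash
python3 -m inch '[[0,0,0.004,0,0,0,1],[0,0,0.002,0,0,0,1],[0,0,0,0,0,0,1],[0,0,0,0,0,0,1]]'; python3 -m inch '[[0,0,0.001,0,0,0,1],[0,0,0,0,0,0,1]]'; python3 -m inch '[[0,0,0.0007,0,0,0,1],[0,0,0,0,0,0,1]]'
```

```text
clock: 15.35
eef_pos: [507.6, -161.6, 98.1]
tcp_rot: [-3.141, -0.0, 1.499]
contact_force: [0.2, -0.2, -6.3]
opening: 0.372
grasp_force: 111.9
clock: 15.55
eef_pos: [507.6, -161.6, 97.1]
tcp_rot: [-3.142, -0.0, 1.499]
contact_force: [1.1, -0.6, -5.6]
opening: 0.371
grasp_force: 111.9
clock: 15.75
eef_pos: [507.7, -161.6, 96.7]
tcp_rot: [3.142, 0.0, 1.499]
contact_force: [-0.8, -0.7, -2.5]
opening: 0.373
grasp_force: 112.5
```

```bash
python3 -m inch '[[0,0,0.0004,0,0,0,1],[0,0,0,0,0,0,1],[0,0,0,0,0,0,1],[0,0,0,0,0,0,1]]' 20; python3 -m inch '[[0,0,0,0,0,0,0.2],[0,0,0,0,0,0,0.15],[0,0,0,0,0,0,0.1],[0,0,0,0,0,0,0.0],[0,0,0,0,0,0,0.0],[0,0,0,0,0,0,0],[0,0,0,0,0,0,0]]'; python3 - <<'E'
from rig import r,eyes
import cv2,numpy as np,pickle
a=eyes.grab_frame("side")
cv2.imwrite("pics/p5.png",cv2.resize(a["img"][150:260,250:360],(440,440),interpolation=2))
E
```

```text
clock: 16.15
eef_pos: [507.7, -161.6, 96.7]
tcp_rot: [3.141, 0.0, 1.499]
contact_force: [-2.8, 1.6, 6.0]
opening: 0.372
grasp_force: 113.5
clock: 16.85
eef_pos: [507.7, -161.6, 96.1]
tcp_rot: [3.142, -0.0, 1.499]
contact_force: [0.3, -0.9, 0.6]
opening: 0.497
grasp_force: 0.0
```

View pics/p5.png

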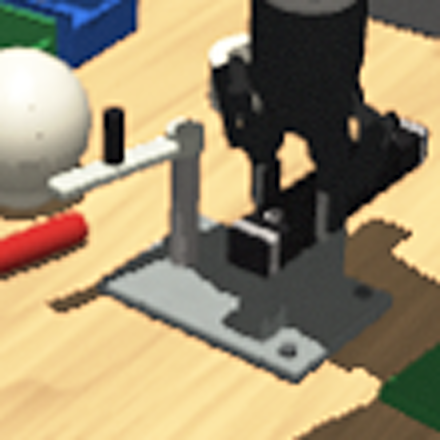

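```bash
python3 -m inch '[[0,0,0,0,0,0,-0.3],[0,0,0,0,0,0,-0.6],[0,0,0,0,0,0,-1],[0,0,0,0,0,0,-1],[0,0,-0.02,0,0,0,-1],[0,0,-0.03,0,0,0,-1],[0,0,-0.04,0,0,0,-1],[0,0,-0.04,0,0,0,-1]]'; python3 -m inch '[[0,0,0,0,0,0,-1],[0,0,0,0,0,0,-1],[0,0,0,0,0,0,-1]]'
python3 - <<'E'
from rig import r,eyes
import cv2,numpy as np,pickle
from h import *
s=r.sense();f=eyes.grab_frame("wrist");a=eyes.grab_frame("side");b=eyes.grab_frame("top");pickle.dump((s,f,a,b),open("p6.pkl","wb"))
A=cv2.resize(a["img"][150:260,250:360],(400,400),interpolation=2);B=f["img"][0:300,160:560]
B=cv2.resize(B,(400,300));C=np.vstack([B,np.zeros((100,400,3),np.uint8)])
cv2.imwrite("pics/p6.png",np.hstack([A,C]));print(s["eef_pos"],s["tcp_rot"])
# expected level bar ends in side view: bar dir stand y, com at pad, +63 / -137
c=np.array([507.5,-161,0]);u=np.array([.0715,.9974,0])
E=[c+k*u+[0,0,z] for k in(63,-137) for z in(70,100)]
print(((p(a,E)-[250,150])*400/110).round(),((p(f,E,s))-[160,0]).round())
E
```

```text
clock: 17.7
eef_pos: [507.2, -161.4, 227.2]
tcp_rot: [-3.141, -0.0, 1.499]
contact_force: [1.1, -0.0, 0.8]
opening: 0.997
grasp_force: 0.0
clock: 18.0
eef_pos: [506.8, -161.3, 224.9]
tcp_rot: [-3.14, -0.0, 1.499]
contact_force: [0.6, -0.1, 0.1]
opening: 1.0
grasp_force: 0.0
[ 506.83682459 -161.26923375  224.93749417] [-3.13978043e+00 -4.13544311e-04  1.49946307e+00]
[[217. 251.]
 [218. 217.]
 [366. 144.]
 [369. 111.]] [[119. 129.]
 [119. 132.]
 [119. 324.]
 [119. 343.]]
```

View pics/p6.png

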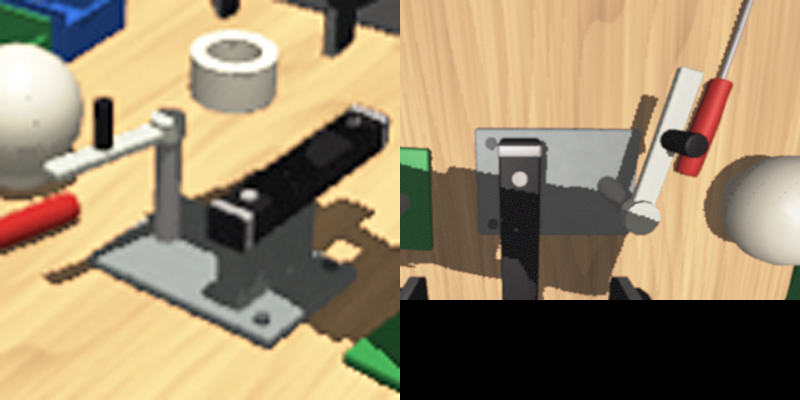

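The bar rests level on the stand: in the side view its ends are at (230,212) and (370,110), close to the level prediction. In the wrist view the peg top is at picture (697,146), the post top at (640,217), and the blade tip at about (687,72).

```bash
python3 - <<'E'
import pickle,cv2,numpy as np
from h import *
np.set_printoptions(precision=1,suppress=True)
s,f,a,b=pickle.load(open("p6.pkl","rb"))
S=lambda x,y:(250+x*.275,150+y*.275);W=lambda x,y:(x-240,y)
print("pegtop side",w(a,[S(103,99)],155),"wrist",w(f,[W(697,147)],155,s))
print("post wrist",w(f,[W(643,217)],123,s),w(f,[W(643,217)],115,s),"tip mid wrist",w(f,[W(688,69)],115,s))
V=np.array([602.3,-167.8])
for th in(1.5,1.6,1.7,1.8):
    an=np.radians(175.9)-th;g=V+62*np.array([np.cos(an),np.sin(an)]);t=V+112*np.array([np.cos(an),np.sin(an)])
    print(th,an,g,"peg wrist",p(f,[*g,155],s)+[240,0],"foot",p(f,[*g,115],s)+[240,0],"tip",p(f,[*t,115],s)+[240,0],"side pegtop",(p(a,[*g,155])-[250,150])/.275)
E
```

```text
pegtop side [[ 621.9 -110.6  155. ]] wrist [[ 621.  -109.4  155. ]]
post wrist [[ 601.9 -165.4  123. ]] [[ 605.  -168.5  115. ]] tip mid wrist [[631.8 -61.1 115. ]]
1.5 1.5700341542580256 [ 602.3 -105.8] peg wrist [[667.9 142.9]] foot [[643.7 136.5]] tip [[646.6  62.8]] side pegtop [[121.  109.1]]
1.6 1.4700341542580255 [ 608.5 -106.1] peg wrist [[677.7 142.9]] foot [[652.1 136.4]] tip [[662.6  62.9]] side pegtop [[114.3 106.6]]
1.7 1.3700341542580257 [ 614.7 -107. ] peg wrist [[687.3 143.8]] foot [[660.3 137.2]] tip [[678.2  64.7]] side pegtop [[108.1 103.7]]
1.8 1.2700341542580256 [ 620.7 -108.6] peg wrist [[696.6 145.8]] foot [[668.2 138.9]] tip [[693.1  68.3]] side pegtop [[102.7 100.6]]
```

```bash
python3 -m inch '[[0,0,0,0,0,6.5,-1],[0,0,0,0,0,6.6,-1],[0.028,0.031,0,0,0,0,-1],[0.028,0.031,0,0,0,0,-1],[0.0275,0.0315,0,0,0,0,-1],[0,0,0,0,0,0,-1],[0,0,0,0,0,0,-1]]'; python3 - <<'E'
from rig import r,eyes
import pickle
import numpy as np
s=r.sense();d=np.array([621,-109.5,139])-s["eef_pos"];y=s["tcp_rot"][2]
print(s["eef_pos"],s["tcp_rot"],"tool",d[0]*np.cos(y)+d[1]*np.sin(y),d[0]*np.sin(y)-d[1]*np.cos(y),-d[2])
E
```

```text
clock: 18.85
eef_pos: [621.4, -108.8, 224.5]
tcp_rot: [-3.139, 0.001, 1.272]
contact_force: [-1.0, 0.3, 0.3]
opening: 1.0
grasp_force: 0.0
[ 621.40700422 -108.83939826  224.46819338] [-3.13891784e+00  5.17675278e-04  1.27205476e+00] tool -0.7511306808943 -0.19455021788576854 85.46819337848478
```

```bash
python3 -m inch '[[0,0,0.03,0,0,0,-1],[0,0,0.03,0,0,0,-1],[0,0,0.015,0,0,0,-1],[0,0,0.008,0,0,0,-1],[0,0,0,0,0,0,-1],[0,0,0,0,0,0,1],[0,0,0,0,0,0,1],[0,0,0,0,0,0,1]]' 30;python3 -m inch '[[0,0,0,0,0,0,1],[0,0,0,0,0,0,1],[0,0,0,0,0,0,1],[0,0,0,0,0,0,1],[0,0,0,0,0,0,1]]'
```

```text
clock: 19.65
eef_pos: [622.2, -109.5, 144.2]
tcp_rot: [3.14, -0.0, 1.271]
contact_force: [0.1, -0.0, -0.9]
opening: 0.513
grasp_force: 0.0
clock: 20.15
eef_pos: [621.8, -109.4, 143.6]
tcp_rot: [3.141, -0.0, 1.271]
contact_force: [-1.1, 1.7, 5.5]
opening: 0.172
grasp_force: 29.3
```

Pinched. Now I swing the keeper in an arc about its pivot.

```bash
python3 -m inch '[[-0.0006,-0.0086,0,0,0,-8,1],[-0.0006,-0.0086,0,0,0,-8,1],[-0.0006,-0.0086,0,0,0,-8,1],[-0.0006,-0.0086,0,0,0,-8,1],[-0.0006,-0.0086,0,0,0,-8,1],[0,0,0,0,0,0,1]]'
```

```text
clock: 20.75
eef_pos: [578.9, -111.1, 143.6]
tcp_rot: [3.141, -0.001, 1.973]
contact_force: [-1.2, 4.7, 5.6]
opening: 0.178
grasp_force: 29.9
```

```bash
python3 -m inch '[[-0.0006,-0.0086,0,0,0,-8,1],[-0.0006,-0.0086,0,0,0,-8,1],[-0.0006,-0.0086,0,0,0,-8,1],[-0.0006,-0.0086,0,0,0,-8,1],[-0.0006,-0.0086,0,0,0,-8,1],[-0.0006,-0.0086,0,0,0,-8,1],[-0.0004,-0.0065,0,0,0,-6,1],[0,0,0,0,0,0,1]]';python3 -m inch '[[-0.0002,-0.0043,0,0,0,-4,1],[0,0,0,0,0,0,1]]';python3 -m inch '[[0,-0.0043,0,0,0,-4,1],[0,0,0,0,0,0,1],[0,0,0,0,0,0,1]]'
```

```text
clock: 21.55
eef_pos: [542.8, -154.4, 143.5]
tcp_rot: [3.141, -0.001, 2.914]
contact_force: [-2.9, 3.3, 8.6]
opening: 0.177
grasp_force: 30.3
clock: 21.75
eef_pos: [542.1, -158.4, 143.5]
tcp_rot: [3.141, -0.001, 2.982]
contact_force: [-4.6, 2.8, 8.5]
opening: 0.174
grasp_force: 30.3
clock: 22.05
eef_pos: [541.5, -162.6, 143.5]
tcp_rot: [3.141, -0.001, 3.05]
contact_force: [-3.1, 3.3, 8.7]
opening: 0.174
grasp_force: 30.2
```

```bash
python3 -m inch '[[0,-0.002,0,0,0,-1.5,1],[0,0,0,0,0,0,1]]';python3 -m inch '[[0,-0.002,0,0,0,0,1],[0,0,0,0,0,0,1]]';python3 -m inch '[[0,-0.001,0,0,0,0,1],[0,0,0,0,0,0,1]]'
```

```text
clock: 22.25
eef_pos: [541.5, -163.2, 143.5]
tcp_rot: [3.139, -0.001, 3.076]
contact_force: [-2.0, 10.3, 9.1]
opening: 0.176
grasp_force: 30.5
clock: 22.45
eef_pos: [541.5, -163.5, 143.5]
tcp_rot: [3.136, -0.001, 3.075]
contact_force: [-1.1, 21.9, 10.4]
opening: 0.174
grasp_force: 31.0
clock: 22.65
eef_pos: [541.5, -163.6, 143.5]
tcp_rot: [3.135, -0.001, 3.075]
contact_force: [0.3, 25.3, 11.0]
opening: 0.176
grasp_force: 31.3
```

```bash
python3 -m inch '[[0,0,0,0,0,0,-0.3],[0,0,0,0,0,0,-0.3],[0,0,0,0,0,0,-0.6],[0,0,0,0,0,0,-0.6],[0,0,0,0,0,0,-0.6],[0,0,-0.02,0,0,0,-0.6],[0,0,-0.03,0,0,0,-0.6],[0,0,-0.04,0,0,0,-0.6]]';python3 -m inch '[[-0.03,0,-0.04,0,0,0,-0.6],[-0.04,0,-0.02,0,0,0,-0.6],[-0.045,0,0,0,0,0,-0.6],[-0.045,0,0,0,0,0,-0.6],[-0.045,0,0,0,0,0,-0.6],[0,0,0,0,0,0,-0.6],[0,0,0,0,0,0,-0.6]]'
python3 - <<'E'
import pickle,cv2,numpy as np
from rig import r,eyes
from h import *
np.set_printoptions(precision=1,suppress=True)
s=r.sense();a=eyes.grab_frame("side");b=eyes.grab_frame("top");pickle.dump((a,b),open("p7.pkl","wb"));print(s["clock"],s["eef_pos"])
old=pickle.load(open("p6.pkl","rb"))[2]["img"]
# dark bar mask extents in side crop before/after, peg blob
for im in(old,a["img"]):
    m=(im[150:260,250:360].max(2)<50).astype(np.uint8);n,l,st,c=cv2.connectedComponentsWithStats(m)
    print([(st[i].tolist(),c[i].round(1).tolist()) for i in range(1,n) if st[i][4]>40])
print("peg predicted at stop side crop",p(a,[[540.5,-163.3,155],[540.5,-163.3,115]])-[250,150])
c=np.array([507.5,-161,0]);u=np.array([.0715,.9974,0])
print("bar near/far end tops",p(a,[c+63*u+[0,0,100],c-137*u+[0,0,100]])-[250,150])
# bystander change in top view
d=cv2.absdiff(pickle.load(open("f0.pkl","rb"))["top"]["img"],b["img"]).max(2)>60
for q in[(236,114),(349,113),(438,142),(315,142),(267,278),(210,290),(120,287),(427,273)]: print(q,int(d[q[1]-22:q[1]+22,q[0]-22:q[0]+22].sum()),end=" ")
E
```

```text
clock: 23.45
eef_pos: [540.3, -167.7, 232.6]
tcp_rot: [3.141, -0.003, 3.077]
contact_force: [0.7, -0.2, -0.3]
opening: 0.802
grasp_force: 0.0
clock: 24.15
eef_pos: [746.1, -181.1, 291.5]
tcp_rot: [3.141, -0.002, 3.077]
contact_force: [0.0, 0.8, -0.6]
opening: 0.798
grasp_force: 0.0
24.15 [ 746.1 -181.1  291.5]
[([90, 0, 13, 14, 80], [94.6, 5.0]), ([26, 27, 5, 14, 65], [28.0, 33.6]), ([61, 31, 44, 36, 587], [84.2, 46.8]), ([57, 57, 10, 13, 93], [61.5, 62.6])]
[([62, 28, 6, 14, 60], [64.4, 34.6]), ([61, 31, 44, 36, 539], [84.8, 47.0]), ([57, 57, 11, 13, 96], [61.6, 62.7])]
peg predicted at stop side crop [[64.8 28. ]
 [64.2 41. ]]
bar near/far end tops [[ 60.   59.5]
 [101.5  30.6]]
(236, 114) 0 (349, 113) 748 (438, 142) 58 (315, 142) 265 (267, 278) 1239 (210, 290) 0 (120, 287) 0 (427, 273) 112
```

```bash
python3 - <<'E'
import pickle,cv2,numpy as np
from rig import r
a0=pickle.load(open("f0.pkl","rb"))["side"]["img"];a=pickle.load(open("p7.pkl","rb"))[0]["img"]
d=cv2.absdiff(a0,a).max(2)>60
for n,q in dict(tape=(335,280),tape2=(314,168),driver=(258,212),globe=(190,222),globeb=(255,182),foot=(312,322),carton=(243,382)).items(): print(n,int(d[q[1]-20:q[1]+20,q[0]-20:q[0]+20].sum()))
print(r.sign_off())
E
```

```text
tape 1014
tape2 115
driver 191
globe 0
globeb 345
foot 0
carton 0
the job is handed in; nothing more can be done
None
```

The lamp bar was drawn out, let go, regripped at its balance point and set level on the stand's pad, the keeper was swung to its stop over it, and I handed the job in at about 24 s; the last side view showed bar and keeper in place, and I never went for the bystanders, but picture changes around several of them, most at the smaller tape roll, were left unexplained (I put them down to the arm and its shadow).

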